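# Dry-assemble a turned lamp column

### The job

Dry-fit the turned wooden lamp column on its fixed foot, one piece at a time from the bottom up: first the wide plain drum, then the barrel-shaped bead, then the shouldered piece, and the cup with the open top last. Each piece must sit fully down over the spigot of the one below, upright, and be let go before the next; leave the finished column standing, and don't knock the wax tin out of its place.

Things in the scene. Friction and masses are not known exactly. Their poses are not given: they have to be found in the camera images.
- foot_top (a point): The lamp's round foot, fixed to the bench: pale wood disc 110 mm across on a small dark steel faceplate, its edge sloping in to a flat top 84 mm across, 30 mm above the bench. This point is the middle of that flat top; z points up. From it rises a tapered spigot 8 mm high (22 mm wide at its root, 12 mm at its tip). The foot cannot move, but it stands somewhere else at each start.
- drum_mid (a point): The drum: loose plain cylinder 64 mm across and 32 mm high, with two dark scribed lines round it; the widest and lowest of the loose pieces. Bare pale wood. Underneath, a round socket 28 mm wide and 10 mm deep, open downwards, in the middle. On top, in the middle, a tapered spigot 8 mm high (22 mm wide at its root, 12 mm at its tip). This point lies on its axis, half-way up the piece (spigot not counted); z points up.
- barrel_mid (a point): The barrel-shaped bead: loose, 40 mm high, 50 mm across at its middle (straight from 15 to 26 mm above its underside), rounding in to 40 mm at both ends. Bare pale wood. Underneath, a round socket 28 mm wide and 10 mm deep, open downwards, in the middle. On top, in the middle, a tapered spigot 8 mm high (22 mm wide at its root, 12 mm at its tip). This point lies on its axis, half-way up the piece (spigot not counted); z points up.
- shoulder_mid (a point): The shouldered piece: loose, 44 mm high, straight cylinder 58 mm across for the lower 30 mm with a dark line at that height, then a cone narrowing to 36 mm at the top. Bare pale wood. Underneath, a round socket 28 mm wide and 10 mm deep, open downwards, in the middle. On top, in the middle, a tapered spigot 8 mm high (22 mm wide at its root, 12 mm at its tip). This point lies on its axis, half-way up the piece (spigot not counted); z points up.
- cup_mid (a point): The cup: loose, 50 mm high, 38 mm across at its underside, widening to 46 mm, straight from 20 mm up to the rim. No spigot; its top is open, a hole 26 mm wide and 22 mm deep with brass at the bottom. Bare pale wood. Underneath, a round socket 28 mm wide and 10 mm deep, open downwards, in the middle. This point lies on its axis, half-way up the piece (spigot not counted); z points up.
- tin_mid (a point): The wax tin, a bystander: loose closed round metal tin 60 mm across and 34 mm high, with a dark lid. This point is its centre.
There are look-alikes about, which are no part of the job. Leave any purple look-alike of the part that bears shoulder_mid alone.

How it is judged:
By the outcome, as a careful person would: the job done as asked, in the order asked, and still so for the second after the job is handed in, with the robot touching nothing.
It also fails if it takes over 120 s, if anything falls off the work surface, if the arm or the gripper's body presses on something with over 40 N, if the wrist force passes 120 N, or if a joint passes its speed limit or range.

### The arm

A 6-joint arm with a two-finger parallel gripper is mounted at the origin on the work surface. World frame = base frame: x ahead of the robot, y to its left, z up, the work surface at z = 0. Lengths are in m, angles in degrees, forces in N, time in s.
With the tool pointing down it reaches from about 0.375 to 0.75 m from the base axis. Payload 9 kg.
Tool frame: the origin (TCP) lies on the centre line of the jaws, within the pads' length; the fingertips stand r.finger_overhang ahead of it and the grasp point (between the pads) lies 11 mm behind it (r.finger_overhang is the distance from the TCP to the fingertips, in m); z points along the fingers, y is the line along which they close (so a half turn about z gives the same grasp; the last joint's range is limited). The gripper opens to 85 mm and grips with 20 to 120 N. Pads are 22 mm wide; open, the fingers measure 114 mm over their backs; the gripper's body (76 mm by 85 mm) begins 54 mm behind the grasp point. The pads swing forward as they close: fully open they stand 13 mm farther back than shut.
Start: joints at [-79.681, 5.964, 5.575, 89.605, 0, 77.527], TCP at [0.232, -0.553, 0.239] pointing down, gripper open.
Joint ranges: [-171.21, 171.21], [-48.23, 106.86], [-62.78, 66.21], [-105.2, 120.99], [-86.42, 89.51], [-180, 180]. Speed limits (degrees/s): [127.2, 127.2, 147.25, 180, 180, 180].

### API

Orientations are given as a 3x3 rotation matrix whose columns are the frame's x, y, z axes.
In Python, from cell import r gives the robot as it stands.
- The arm moves only by the tool carry_out, never from a script. Its argument "moves" is a list of rows, each an object with "slide": the shift along the tool's x, y, z in cm, a list of three; "rotation": the turn, a rotation vector about the tool's x, y, z in rad, a list of three. In form: [{"slide": [dx, dy, dz], "rotation": [rx, ry, rz]}, ...]. A call has exactly 8 rows; each row is the pose to reach, as a shift and turn from the pose commanded when the call began, along the tool's axes at that moment; what a row does not reach only later rows make up. A row lasts 1/12 s, in which the tool goes at most 41.7 mm and 7.16 degrees, less where a joint would pass 70% of its speed; a pose out of reach is approached as far as the arm can. A call with a gripper value outside its range is refused whole. "hand" is the finger opening in cm, from 0 to 8.54, set as the call begins (left out, the last holds). The fingers move at their own pace and stop on an object; "squeeze" is the grip in N (left out, the last holds). Time passes only in rows, so rows that repeat a pose let the fingers close, or fill a call up. It gives the time, the measured TCP pose, the force, the opening and the grip force at its end, in the units of the state.
- r.sense(): the state, without advancing time (a new reading comes with each control period).
- r.grab_frame(name): name is "side" or "top"; returns the picture (480x640x3 uint8, red, green, blue); there is no depth.
- r.camera_model(name): a dict with "fov_y" (degrees; the focal length in pixels is half the picture's height over the tangent of half this angle, whatever the lens; pixels are square), "cx", "cy" (the principal point, pixels), "k1" (the pictures are not rectified: a ray, as slopes to the right and down, at radius r is drawn at 1 + k1 r^2 times it, then the intrinsics apply), "extrinsics" (4x4, takes a point from camera to world coordinates). Camera axes: x right, y down, z forward; pixel columns grow to the right and rows downward; lengths in m; the calibration is good to about 2 mm. A picture is of the moment at which its call begins. camera_model takes no time and is no camera call.
- r.sign_off(): hands the job in; it is judged then, once.
The state is a dict: "time": time; "joint_positions": joint angles; "qvel": joint speeds; "effort": joint torques, N m; "position": TCP position; "ee_rot": TCP orientation; "force": force on the tool from outside, world axes, zero at the start; "moment": the same for the moment, N m; "gripper_width": finger opening in m; "finger_force": force on a finger pad.
Only numpy, scipy, OpenCV 4.12 (cv2) and the standard library are available. Lean on these libraries where they do the work, as an engineer would, in place of code of your own. Each camera call takes 0.05 s, during which the arm holds its last target. There are 200 camera calls.

## Working session

There is one attempt and no reset: what is moved stays moved. The work goes in short steps, Python scripts to look and compute and a tool call to move; the robot and the scene stay as the last step left them, time stands still between calls to the robot, and variables do not carry over. Pictures are saved under pics/ and viewed, at most 14 in all, crops included, and the job is handed in when it is done.

Besides the shell and the picture viewer there is one more tool, called after "Emit:" by a JSON object that holds its "fn" and its "kwargs". carry_out: Moves the arm, as the interface text tells. Its arguments: {"type":"object","properties":{"moves":{"type":"array"},"hand":{"type":"number"},"squeeze":{"type":"number"}},"required":["moves"]}

```bash
mkdir -p pics; ls; cat > h.py <<'E'
import numpy as np, cv2
from cell import r
def snap(n,f):
    im=r.grab_frame(n); cv2.imwrite('pics/'+f+'.png',im[:,:,::-1]); return im
def ray(n,u,v):
    c=r.camera_model(n); f=240/np.tan(np.radians(c['fov_y'])/2)
    d=np.array([(u-c['cx'])/f,(v-c['cy'])/f]); p=d.copy()
    for _ in range(30): p=d/(1+c['k1']*(p@p))
    T=np.array(c['extrinsics']); return T[:3,3],T[:3,:3]@np.array([p[0],p[1],1])
def onz(n,u,v,z):
    o,d=ray(n,u,v); return o+d*(z-o[2])/d[2]
def proj(n,P):
    c=r.camera_model(n); f=240/np.tan(np.radians(c['fov_y'])/2)
    T=np.array(c['extrinsics']); q=T[:3,:3].T@(np.array(P)-T[:3,3]); p=q[:2]/q[2]
    p=p*(1+c['k1']*(p@p)); return np.array([c['cx']+f*p[0],c['cy']+f*p[1]])
E
python3 - <<'E'
from h import *
for n in('top','side'):
    snap(n,n+'0'); c=r.camera_model(n); print(n,c)
s=r.sense(); print(s['time'],s['position'],s['ee_rot'],s['gripper_width'],s['force'],r.finger_overhang)
E
```

```text
pics
top {'fov_y': 51.37604795512898, 'cx': 315.2694128477805, 'cy': 231.8583661707081, 'k1': 0.04681202779717513, 'extrinsics': array([[-0.01074231, -0.997274  ,  0.07300111,  0.43877982],
       [-0.99990226,  0.0100599 , -0.00970926,  0.0149553 ],
       [ 0.00894841, -0.07309827, -0.9972846 ,  1.0675781 ],
       [ 0.        ,  0.        ,  0.        ,  1.        ]])}
side {'fov_y': 46.370675461022444, 'cx': 321.55292654663407, 'cy': 231.25385720923146, 'k1': -0.09801585599637408, 'extrinsics': array([[-0.89619881, -0.33153074,  0.29481362,  0.21439261],
       [-0.44364149,  0.66497086, -0.60082941,  0.61784528],
       [ 0.00315096, -0.66925416, -0.74302688,  0.81841709],
       [ 0.        ,  0.        ,  0.        ,  1.        ]])}
0.1 [ 0.23241503 -0.55284325  0.23860772] [[ 9.21917697e-01  3.87385766e-01 -1.69987531e-04]
 [ 3.87385688e-01 -9.21916997e-01  1.17468238e-03]
 [ 2.98340840e-04 -1.14881121e-03 -9.99999296e-01]] 0.08555529359106721 [-0.66246006  0.92435426  0.23951261] 0.008
```

View pics/top0.png

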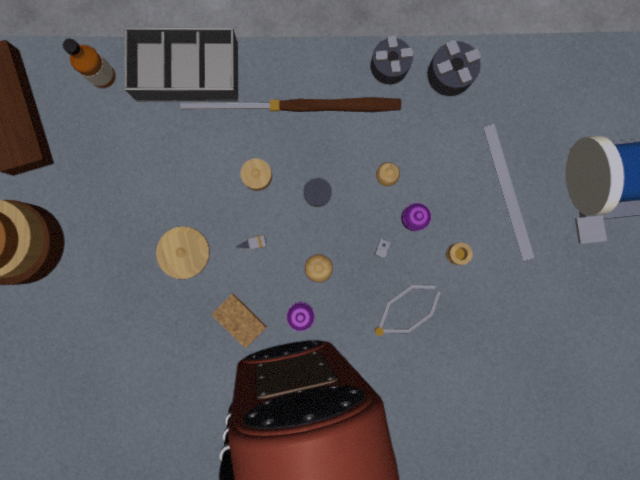

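View pics/side0.png

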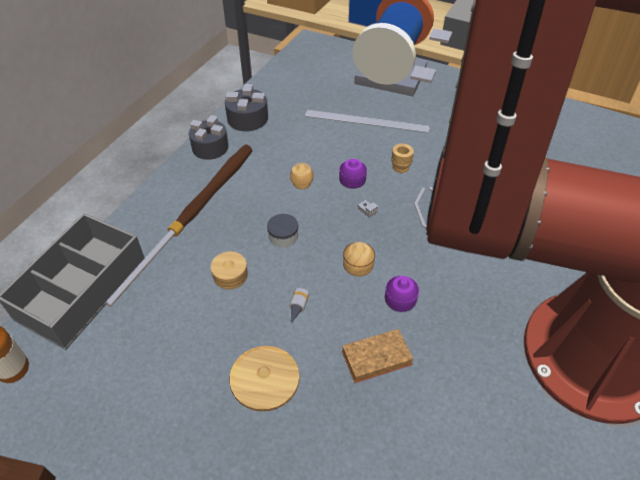

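Top view: foot (182,252), drum (256,174, flat with scribed lines), tin (317,192). There are two bare wood pieces at (388,174) and (319,268), the cup is at (461,254), and the purple look-alikes are at (417,217) and (301,317). I'll measure and crop to tell barrel from shoulder.

```bash
cat >> h.py <<'E'
def blobs(n,im,amin=150):
    h=cv2.cvtColor(im,cv2.COLOR_RGB2HSV)
    m=((h[:,:,0]>8)&(h[:,:,0]<28)&(h[:,:,1]>70)&(h[:,:,2]>60)).astype(np.uint8)
    m=cv2.morphologyEx(m,cv2.MORPH_CLOSE,np.ones((5,5)))
    out=[]
    for c in cv2.findContours(m,cv2.RETR_EXTERNAL,cv2.CHAIN_APPROX_NONE)[0]:
        c=cv2.convexHull(c); M=cv2.moments(c)
        if amin<M['m00']<8000: out.append((M['m10']/M['m00'],M['m01']/M['m00'],M['m00'],cv2.boundingRect(c)))
    return out
E
python3 - <<'E'
from h import *
T=cv2.imread('pics/top0.png')[:,:,::-1].copy(); S=cv2.imread('pics/side0.png')[:,:,::-1].copy()
for n,im in(('top',T),('side',S)):
    for b in blobs(n,im): print(n,np.round(b[:3],1),b[3],*[np.round(onz(n,b[0],b[1],z)[:2],4) for z in(.015,.02,.025)])
h=cv2.cvtColor(T,cv2.COLOR_RGB2HSV)
c=lambda im,u,v,w=30:cv2.resize(im[v-w:v+w,u-w:u+w],(300,300),interpolation=cv2.INTER_CUBIC)
A=np.hstack([c(S,u,v) for u,v in((302,174),(358,256))]);
A=np.vstack([A,np.hstack([c(S,u,v) for u,v in((229,269),(402,156))])])
cv2.imwrite('pics/crop0.png',A[:,:,::-1])
for n,u,v in(('top',317,192),('top',417,217),('top',301,317),('side',283,230)): print(u,v,onz(n,u,v,.025).round(3))
E
```

```text
top [294.6 389.6 224. ] (258, 380, 79, 19) [0.1908 0.0506] [0.192  0.0505] [0.1932 0.0503]
top [ 238.5  320.5 1414.5] (212, 294, 54, 54) [0.3326 0.1664] [0.3332 0.1656] [0.3337 0.1649]
top [318.2 268.  565.5] (305, 255, 28, 27) [ 0.4396 -0.0006] [ 0.4396 -0.0006] [ 0.4396 -0.0005]
top [459.  253.5 423.5] (446, 243, 26, 22) [ 0.4671 -0.2974] [ 0.467  -0.2959] [ 0.4668 -0.2945]
top [ 182.2  252.3 2134.5] (156, 227, 53, 52) [0.4756 0.2842] [0.4755 0.2829] [0.4753 0.2817]
top [  20.7  241.3 3277.5] (0, 200, 49, 85) [0.5025 0.6142] [0.5022 0.6114] [0.5019 0.6085]
top [387.5 173.8 406. ] (376, 163, 24, 23) [ 0.6383 -0.1507] [ 0.6374 -0.1499] [ 0.6364 -0.1491]
top [255.9 174.  729.5] (241, 159, 31, 31) [0.6406 0.1298] [0.6396 0.1292] [0.6387 0.1287]
top [ 335.2  103.8 1426. ] (270, 97, 131, 14) [ 0.7914 -0.0411] [ 0.7898 -0.0409] [ 0.7881 -0.0406]
top [ 85.9  60.4 707. ] (70, 45, 33, 31) [0.8867 0.4889] [0.8845 0.4866] [0.8824 0.4843]
top [  14.1  118.4 3034.5] (0, 41, 42, 130) [0.7611 0.6345] [0.7596 0.6315] [0.7581 0.6286]
side [ 18.9 469.6 754.5] (0, 456, 44, 24) [0.7191 0.5794] [0.716  
[... 691 characters left out ...]
6 207.9 989. ] (519, 157, 29, 91) [ 0.1727 -0.2831] [ 0.1729 -0.2775] [ 0.1732 -0.2719]
side [ 208.4  190.8 1304. ] (168, 145, 84, 91) [ 0.7931 -0.0282] [ 0.7895 -0.0242] [ 0.7859 -0.0201]
side [401.8 157.4 486.5] (392, 144, 22, 29) [ 0.4721 -0.3067] [ 0.4705 -0.3009] [ 0.4689 -0.2952]
side [ 608.8   62.4 6057.5] (565, 6, 75, 112) [ 0.0956 -0.9611] [ 0.0963 -0.9513] [ 0.0971 -0.9414]
side [ 426.3   28.3 3955. ] (378, 0, 88, 70) [ 0.6138 -0.889 ] [ 0.6113 -0.8796] [ 0.6088 -0.8702]
side [ 302.8   22.6 4818. ] (243, 0, 123, 55) [ 0.9526 -0.7535] [ 0.948  -0.7449] [ 0.9434 -0.7364]
317 192 [0.599 0.    0.025]
417 217 [ 0.544 -0.209  0.025]
301 317 [0.339 0.036 0.025]
283 230 [0.597 0.006 0.025]
```

View pics/crop0.png

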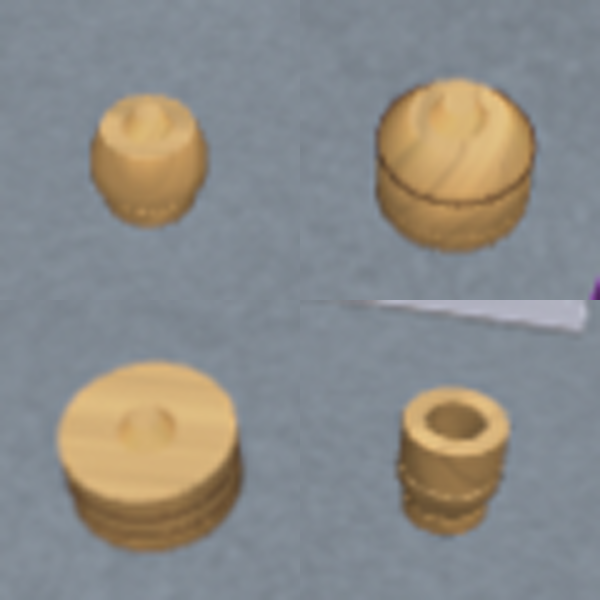

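Crop: (388,174) has a rounded outline with no line, so it's the barrel. (319,268) is bare wood with a dark line and a cone, so it's the shoulder piece, and the purple ones are the decoys. The drum and the open cup are clear. Next I work out the first move, to above the drum.

```bash
cat >> h.py <<'E'
from scipy.spatial.transform import Rotation as Ro
def plan(x,y,z,yaw=90):
    s=r.sense(); R=np.array(s['ee_rot']); a=np.radians(yaw); c,d=np.cos(a),np.sin(a)
    G=np.array([[c,d,0],[d,-c,0],[0,0,-1]])
    print('slide',(R.T@(np.array([x,y,z])-s['position'])*100).round(2),'rot',Ro.from_matrix(R.T@G).as_rotvec().round(4))
E
python3 -c "
from h import *
plan(.641,.1295,.18)"
```

```text
slide [ 64.1  -47.07   5.93] rot [-8.000e-04 -9.000e-04 -1.173e+00]
```

Emit:
{"fn": "carry_out", "kwargs": {"moves": [{"slide": [3,-2.2,0],"rotation": [0,0,-0.1]},{"slide": [6,-4.4,0],"rotation": [0,0,-0.2]},{"slide": [9,-6.6,0],"rotation": [0,0,-0.3]},{"slide": [12,-8.8,0],"rotation": [0,0,-0.4]},{"slide": [15,-11,0],"rotation": [0,0,-0.5]},{"slide": [18,-13.2,0],"rotation": [0,0,-0.6]},{"slide": [21,-15.4,0],"rotation": [0,0,-0.7]},{"slide": [24,-17.6,0],"rotation": [0,0,-0.8]}], "hand": 8.5, "squeeze": 40}}

```text
time: 0.77
position: [0.386, -0.2961, 0.2391]
ee_rot: [[0.36, 0.933, -0.0], [0.933, -0.36, 0.0], [0.0, -0.0, -1.0]]
force: [0.2, -0.7, -0.3]
gripper_width: 0.0848
finger_force: 0.0
```

```bash
python3 -c "
from h import *
plan(.641,.1295,.18)"
```

```text
slide [48.89  8.46  5.91] rot [-1.000e-04 -1.000e-04 -3.683e-01]
```

Emit:
{"fn": "carry_out", "kwargs": {"moves": [{"slide": [3.8,0.6,0],"rotation": [0,0,-0.06]},{"slide": [7.6,1.2,0],"rotation": [0,0,-0.12]},{"slide": [11.4,1.9,0],"rotation": [0,0,-0.18]},{"slide": [15.2,2.5,0],"rotation": [0,0,-0.24]},{"slide": [19,3.2,0],"rotation": [0,0,-0.3]},{"slide": [22.8,3.9,0],"rotation": [0,0,-0.36]},{"slide": [26.6,4.5,0],"rotation": [0,0,-0.368]},{"slide": [30,5,0],"rotation": [0,0,-0.368]}]}}

```text
time: 1.43
position: [0.542, -0.0345, 0.2389]
ee_rot: [[0.004, 1.0, -0.0], [1.0, -0.004, 0.0], [0.0, -0.0, -1.0]]
force: [1.7, -0.1, 0.5]
gripper_width: 0.0848
finger_force: 0.0
```

```bash
python3 -c "
from h import *
plan(.641,.1295,.13)"
```

```text
slide [16.43  9.84 10.89] rot [-0.0003 -0.0001 -0.0035]
```

Emit:
{"fn": "carry_out", "kwargs": {"moves": [{"slide": [3,1.8,1],"rotation": [0,0,0]},{"slide": [6,3.6,2],"rotation": [0,0,-0.003]},{"slide": [9,5.4,4],"rotation": [0,0,-0.003]},{"slide": [12,7.2,6],"rotation": [0,0,-0.003]},{"slide": [15,9,8],"rotation": [0,0,-0.003]},{"slide": [16.4,9.8,10],"rotation": [0,0,-0.003]},{"slide": [16.4,9.8,10.9],"rotation": [0,0,-0.003]},{"slide": [16.4,9.8,10.9],"rotation": [0,0,-0.003]}]}}

```text
time: 2.1
position: [0.6384, 0.1274, 0.1266]
ee_rot: [[0.0, 1.0, -0.006], [1.0, -0.0, -0.0], [-0.0, -0.006, -1.0]]
force: [-1.3, 0.2, -0.4]
gripper_width: 0.0847
finger_force: 0.0
```

```bash
python3 -c "
from h import *
plan(.641,.1295,.017)
T=snap('top','t1');S=snap('side','s1')
c=lambda im,u,v,w,h:cv2.resize(im[v-h:v+h,u-w:u+w],(400,400),interpolation=cv2.INTER_CUBIC)
cv2.imwrite('pics/c1.png',np.hstack([c(S,229,240,70,70),c(T,256,174,60,60)])[:,:,::-1])"
```

```text
slide [ 0.22  0.32 10.96] rot [-0.0055  0.0003 -0.0004]
```

View pics/c1.png

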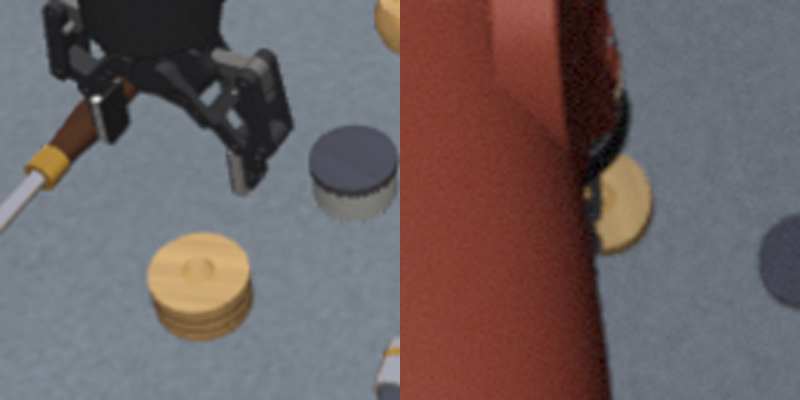

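The open fingers straddle the drum along x, clear of the tin. Descending.

Emit:
{"fn": "carry_out", "kwargs": {"moves": [{"slide": [0,0,2],"rotation": [0,0,0]},{"slide": [0,0,4],"rotation": [0,0,0]},{"slide": [0,0,6],"rotation": [0,0,0]},{"slide": [0,0,8],"rotation": [0,0,0]},{"slide": [0,0,9.5],"rotation": [0,0,0]},{"slide": [0,0,10.2],"rotation": [0,0,0]},{"slide": [0,0,10.8],"rotation": [0,0,0]},{"slide": [0,0,10.8],"rotation": [0,0,0]}]}}

```text
time: 2.87
position: [0.6403, 0.126, 0.0226]
ee_rot: [[0.003, 1.0, 0.0], [1.0, -0.003, -0.0], [-0.0, 0.0, -1.0]]
force: [0.5, -0.8, -0.2]
gripper_width: 0.0851
finger_force: 0.0
```

```bash
python3 -c "
from h import *
S=snap('side','s2');S=snap('side','s2');s=r.sense();print(s['position'],s['force'])
plan(.641,.1295,.016)
c=lambda im,u,v,w,h:cv2.resize(im[v-h:v+h,u-w:u+w],(600,600),interpolation=cv2.INTER_CUBIC)
cv2.imwrite('pics/c2.png',c(S,229,260,45,45)[:,:,::-1])"
```

```text
[0.64103961 0.1263293  0.02377915] [-0.25088777 -0.19393367 -0.1470731 ]
slide [ 0.32 -0.01  0.78] rot [ 0.0018  0.0001 -0.0025]
```

View pics/c2.png

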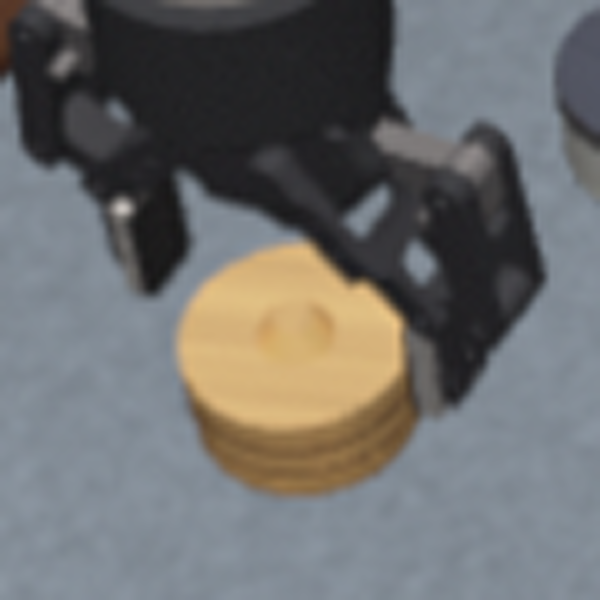

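Tips are still well above the drum's lower edge. I'll go lower, shift 3 mm in y and close.

Emit:
{"fn": "carry_out", "kwargs": {"moves": [{"slide": [0.15,0,0.5],"rotation": [0,0,0]},{"slide": [0.3,0,0.9],"rotation": [0,0,0]},{"slide": [0.3,0,1.25],"rotation": [0,0,0]},{"slide": [0.3,0,1.25],"rotation": [0,0,0]},{"slide": [0.3,0,1.25],"rotation": [0,0,0]},{"slide": [0.3,0,1.25],"rotation": [0,0,0]},{"slide": [0.3,0,1.25],"rotation": [0,0,0]},{"slide": [0.3,0,1.25],"rotation": [0,0,0]}]}}

```text
time: 3.63
position: [0.6404, 0.1297, 0.01]
ee_rot: [[0.002, 1.0, 0.0], [1.0, -0.002, -0.0], [-0.0, 0.0, -1.0]]
force: [0.3, 0.6, 0.2]
gripper_width: 0.0849
finger_force: 0.0
```

Emit:
{"fn": "carry_out", "kwargs": {"moves": [{"slide": [0,0,0],"rotation": [0,0,0]},{"slide": [0,0,0],"rotation": [0,0,0]},{"slide": [0,0,0],"rotation": [0,0,0]},{"slide": [0,0,0],"rotation": [0,0,0]},{"slide": [0,0,0],"rotation": [0,0,0]},{"slide": [0,0,0],"rotation": [0,0,0]},{"slide": [0,0,0],"rotation": [0,0,0]},{"slide": [0,0,0],"rotation": [0,0,0]}], "hand": 5.8, "squeeze": 40}}

```text
time: 4.3
position: [0.6405, 0.1297, 0.0102]
ee_rot: [[0.002, 1.0, 0.0], [1.0, -0.002, -0.0], [-0.0, 0.0, -1.0]]
force: [-0.6, 0.4, 5.8]
gripper_width: 0.063
finger_force: 44.2
```

```bash
python3 -c "
from h import *
S=snap('side','s3');s=r.sense();print(s['position'],s['force'],s['gripper_width'])
c=lambda im,u,v,w,h:cv2.resize(im[v-h:v+h,u-w:u+w],(600,600),interpolation=cv2.INTER_CUBIC)
cv2.imwrite('pics/c3.png',c(S,229,260,45,45)[:,:,::-1])"
```

```text
[0.64044891 0.12969569 0.01026248] [-1.95665466  0.04304729  6.47508839] 0.06335485574514478
```

View pics/c3.png

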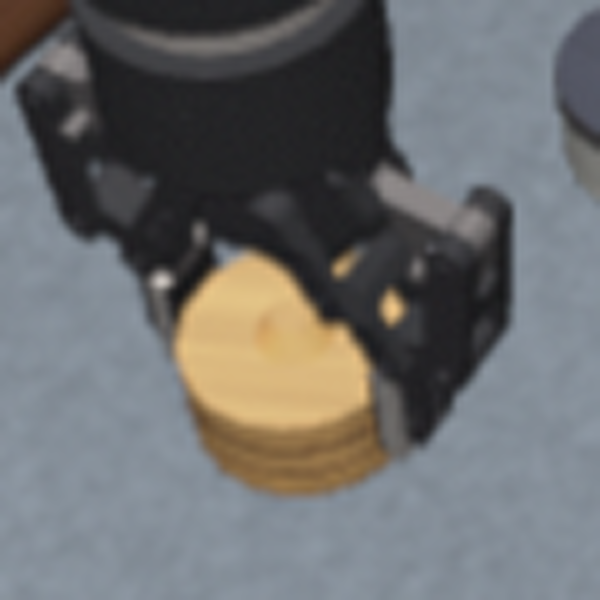

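Drum gripped at a 63 mm opening. Lift it, and meanwhile sharpen the foot's centre from its spigot.

Emit:
{"fn": "carry_out", "kwargs": {"moves": [{"slide": [0,0,-0.5],"rotation": [0,0,0]},{"slide": [0,0,-1.5],"rotation": [0,0,0]},{"slide": [0,0,-3],"rotation": [0,0,0]},{"slide": [0,0,-4.5],"rotation": [0,0,0]},{"slide": [0,0,-6],"rotation": [0,0,0]},{"slide": [0,0,-7.5],"rotation": [0,0,0]},{"slide": [0,0,-8.5],"rotation": [0,0,0]},{"slide": [0,0,-9],"rotation": [0,0,0]}]}}

```text
time: 5.02
position: [0.6411, 0.1297, 0.102]
ee_rot: [[0.002, 1.0, 0.002], [1.0, -0.002, -0.0], [-0.0, 0.002, -1.0]]
force: [-0.7, -0.6, -1.1]
gripper_width: 0.0629
finger_force: 43.9
```

```bash
python3 -c "
from h import *
T=cv2.imread('pics/top0.png'); S=cv2.imread('pics/side0.png')
c=lambda im,u,v,w:cv2.resize(im[v-w:v+w,u-w:u+w],(400,400),interpolation=cv2.INTER_CUBIC)
cv2.imwrite('pics/c4.png',np.hstack([c(T,182,252,40),c(S,264,377,40)]))
s=r.sense();print(s['position'],s['gripper_width'],s['force'])
for P in ((.4765,.285,.03),(.4765,.285,.038)): print(proj('top',P),proj('side',P))
"
```

```text
[0.64112221 0.12971055 0.10203544] 0.06285474822204806 [-0.71988804 -0.58858427 -1.12044898]
[179.94337812 251.66775386] [263.73162033 372.66266561]
[178.92003562 251.53752429] [263.33482697 370.19797188]
```

View pics/c4.png

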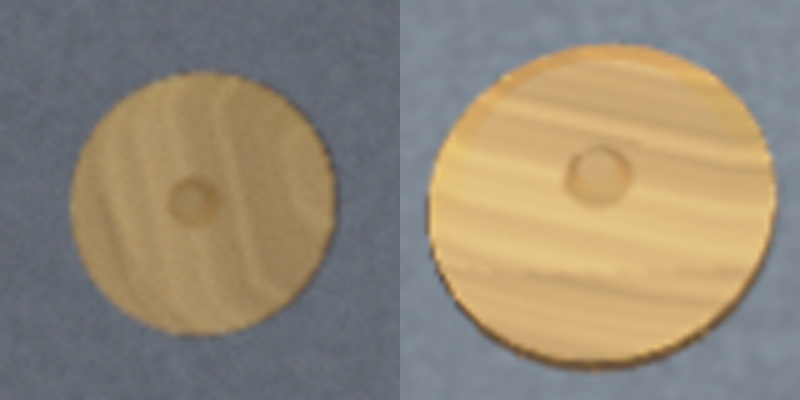

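The foot's spigot tip is at (180.0,252.1) in top and (263.6,371.8) in side.

```bash
cat >> h.py <<'E'
def tri(a,b):
    A=0;B=0
    for n,p in(('top',a),('side',b)):
        o,d=ray(n,*p); d=d/np.linalg.norm(d); P=np.eye(3)-np.outer(d,d); A=A+P; B=B+P@o
    return np.linalg.solve(A,B)
E
python3 -c "
from h import *
print(onz('top',180,252.1,.038),onz('side',263.6,371.8,.038),tri((180,252.1),(263.6,371.8)))
plan(.4755,.2838,.10)"
```

```text
[0.47532156 0.28279399 0.038     ] [0.47475947 0.28719246 0.038     ] [0.4760873 0.2845524 0.0322609]
slide [ 15.38 -16.59   0.16] rot [ 0.0025  0.0001 -0.002 ]
```

Emit:
{"fn": "carry_out", "kwargs": {"moves": [{"slide": [1.5,-1.7,0],"rotation": [0,0,0]},{"slide": [4,-4.3,0],"rotation": [0,0,0]},{"slide": [6.5,-7,0],"rotation": [0,0,0]},{"slide": [9,-9.7,0],"rotation": [0,0,0]},{"slide": [11.5,-12.4,0],"rotation": [0,0,0]},{"slide": [13.8,-14.9,0],"rotation": [0,0,0]},{"slide": [15,-16.2,0],"rotation": [0,0,0]},{"slide": [15.4,-16.6,0],"rotation": [0,0,0]}]}}

```text
time: 5.68
position: [0.472, 0.2859, 0.0994]
ee_rot: [[-0.001, 1.0, -0.001], [1.0, 0.001, 0.0], [0.0, -0.001, -1.0]]
force: [0.0, -0.6, -1.0]
gripper_width: 0.0629
finger_force: 44.1
```

Emit:
{"fn": "carry_out", "kwargs": {"moves": [{"slide": [0,0,0.5],"rotation": [0,0,0]},{"slide": [0,0,1.5],"rotation": [0,0,0]},{"slide": [0,0,2.5],"rotation": [0,0,0]},{"slide": [0,0,3.5],"rotation": [0,0,0]},{"slide": [0,0,4],"rotation": [0,0,0]},{"slide": [0,0,4.3],"rotation": [0,0,0]},{"slide": [0,0,4.3],"rotation": [0,0,0]},{"slide": [0,0,4.3],"rotation": [0,0,0]}]}}

```text
time: 6.35
position: [0.4747, 0.2838, 0.0567]
ee_rot: [[0.002, 1.0, -0.0], [1.0, -0.002, -0.0], [-0.0, -0.0, -1.0]]
force: [0.1, 0.5, -0.5]
gripper_width: 0.0627
finger_force: 44.1
```

```bash
python3 -c "
from h import *
S=snap('side','s5');s=r.sense();print(s['position'],s['force'],s['gripper_width'])
plan(.4755,.284,.0402)
cv2.imwrite('pics/c5.png',cv2.resize(S[310:430,200:320],(600,600),interpolation=cv2.INTER_CUBIC)[:,:,::-1])"
```

```text
[0.47492374 0.2839649  0.05707522] [ 0.69807038 -0.69704351 -1.44883545] 0.06284300508303366
slide [0.   0.06 1.69] rot [ 0.0005 -0.0001 -0.0023]
```

View pics/c5.png

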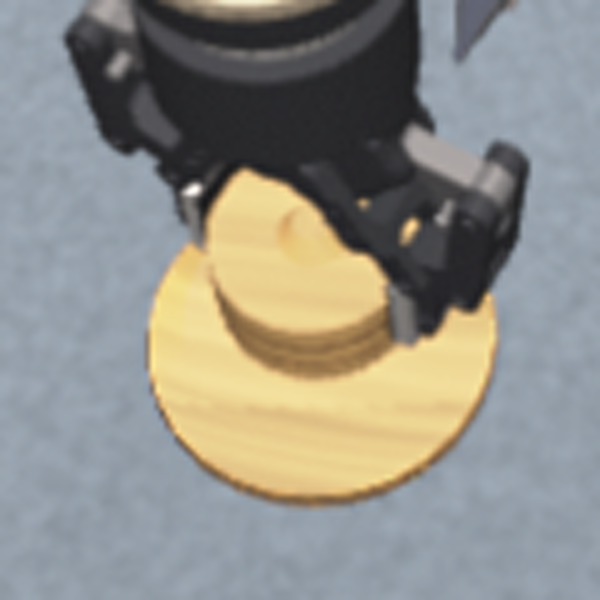

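The drum hovers centred about 17 mm above its seat. Lower it.

Emit:
{"fn": "carry_out", "kwargs": {"moves": [{"slide": [0,0,0.3],"rotation": [0,0,0]},{"slide": [0,0,0.6],"rotation": [0,0,0]},{"slide": [0,0,0.9],"rotation": [0,0,0]},{"slide": [0,0,1.2],"rotation": [0,0,0]},{"slide": [0,0,1.45],"rotation": [0,0,0]},{"slide": [0,0,1.65],"rotation": [0,0,0]},{"slide": [0,0,1.65],"rotation": [0,0,0]},{"slide": [0,0,1.65],"rotation": [0,0,0]}]}}

```text
time: 7.07
position: [0.4746, 0.284, 0.0402]
ee_rot: [[0.002, 1.0, 0.0], [1.0, -0.002, -0.0], [-0.0, 0.0, -1.0]]
force: [-0.9, -0.1, 0.1]
gripper_width: 0.0633
finger_force: 44.2
```

Emit:
{"fn": "carry_out", "kwargs": {"moves": [{"slide": [0,0,0.05],"rotation": [0,0,0]},{"slide": [0,0,0.1],"rotation": [0,0,0]},{"slide": [0,0,0.1],"rotation": [0,0,0]},{"slide": [0,0,0.1],"rotation": [0,0,0]},{"slide": [0,0,0.1],"rotation": [0,0,0]},{"slide": [0,0,0.1],"rotation": [0,0,0]},{"slide": [0,0,0.1],"rotation": [0,0,0]},{"slide": [0,0,0.1],"rotation": [0,0,0]}]}}

```text
time: 7.73
position: [0.4746, 0.2841, 0.0402]
ee_rot: [[0.002, 1.0, 0.0], [1.0, -0.002, -0.0], [-0.0, 0.0, -1.0]]
force: [-4.2, -0.9, 9.2]
gripper_width: 0.0629
finger_force: 45.2
```

Emit:
{"fn": "carry_out", "kwargs": {"moves": [{"slide": [0,0,0],"rotation": [0,0,0]},{"slide": [0,0,0],"rotation": [0,0,0]},{"slide": [0,0,0],"rotation": [0,0,0]},{"slide": [0,0,0],"rotation": [0,0,0]},{"slide": [0,0,0],"rotation": [0,0,0]},{"slide": [0,0,0],"rotation": [0,0,0]},{"slide": [0,0,-0.5],"rotation": [0,0,0]},{"slide": [0,0,-1.5],"rotation": [0,0,0]}], "hand": 8.5}}

```text
time: 8.4
position: [0.4736, 0.2837, 0.0536]
ee_rot: [[0.002, 1.0, -0.002], [1.0, -0.002, -0.001], [-0.001, -0.002, -1.0]]
force: [-0.0, 0.0, -0.3]
gripper_width: 0.085
finger_force: 0.0
```

Emit:
{"fn": "carry_out", "kwargs": {"moves": [{"slide": [0,0,-2],"rotation": [0,0,0]},{"slide": [0,0,-4],"rotation": [0,0,0]},{"slide": [0,0,-6],"rotation": [0,0,0]},{"slide": [0,0,-8],"rotation": [0,0,0]},{"slide": [-3.5,1.3,-9],"rotation": [0,0,0]},{"slide": [-7,2.6,-9],"rotation": [0,0,0]},{"slide": [-10.5,3.9,-9],"rotation": [0,0,0]},{"slide": [-14,5.2,-9],"rotation": [0,0,0]}]}}

```text
time: 9.07
position: [0.527, 0.1426, 0.1459]
ee_rot: [[0.001, 1.0, 0.002], [1.0, -0.001, -0.0], [-0.0, 0.002, -1.0]]
force: [0.6, -1.1, -0.3]
gripper_width: 0.0854
finger_force: 0.0
```

```bash
python3 -c "
from h import *
S=snap('side','s6');T=snap('top','t6')
a=cv2.resize(S[310:430,200:320],(400,400),interpolation=cv2.INTER_CUBIC);b=cv2.resize(T[192:312,122:242],(400,400),interpolation=cv2.INTER_CUBIC)
cv2.imwrite('pics/c6.png',np.hstack([a,b])[:,:,::-1])
for P in ((.475,.284,.07),): print(proj('top',P),proj('side',P))
plan(.639,-.151,.14)"
```

```text
[175.16109016 251.74513659] [262.89434559 359.84170667]
slide [-28.98  11.28   0.61] rot [ 0.002   0.0013 -0.0069]
```

View pics/c6.png

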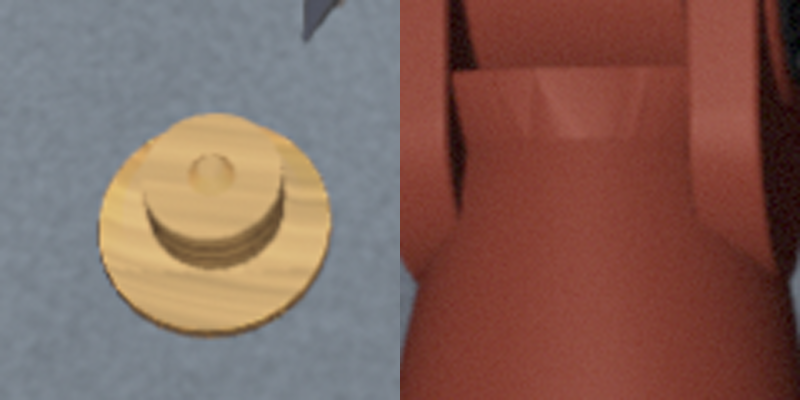

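The drum is seated flat on the foot (the force stop matches its height, and in side view its spigot tip at (263,361) is as predicted). Now the barrel.

Emit:
{"fn": "carry_out", "kwargs": {"moves": [{"slide": [-3.8,1.5,0],"rotation": [0,0,0]},{"slide": [-7.6,3,0],"rotation": [0,0,0]},{"slide": [-11.4,4.5,0],"rotation": [0,0,0]},{"slide": [-15.2,6,0],"rotation": [0,0,0]},{"slide": [-19,7.5,0],"rotation": [0,0,0]},{"slide": [-22.8,9,0],"rotation": [0,0,0]},{"slide": [-26.6,10.5,0],"rotation": [0,0,0]},{"slide": [-29,11.3,0.6],"rotation": [0,0,0]}]}}

```text
time: 9.83
position: [0.6404, -0.1498, 0.1402]
ee_rot: [[0.004, 1.0, 0.003], [1.0, -0.004, -0.002], [-0.002, 0.003, -1.0]]
force: [0.2, -0.5, 0.8]
gripper_width: 0.0848
finger_force: 0.0
```

Emit:
{"fn": "carry_out", "kwargs": {"moves": [{"slide": [0,0,2],"rotation": [0,0,0]},{"slide": [0,0,4],"rotation": [0,0,0]},{"slide": [0,0,6],"rotation": [0,0,0]},{"slide": [0,0,7],"rotation": [0,0,0]},{"slide": [0,0,7],"rotation": [0,0,0]},{"slide": [0,0,7],"rotation": [0,0,0]},{"slide": [0,0,7],"rotation": [0,0,0]},{"slide": [0,0,7],"rotation": [0,0,0]}]}}

```text
time: 10.5
position: [0.6397, -0.1465, 0.0703]
ee_rot: [[0.002, 1.0, 0.002], [1.0, -0.002, -0.001], [-0.001, 0.002, -1.0]]
force: [-0.1, -0.1, -0.7]
gripper_width: 0.0852
finger_force: 0.0
```

```bash
python3 -c "
from h import *
s=r.sense();print(s['position']);plan(.6382,-.1502,.014)"
```

```text
[ 0.63969435 -0.14647503  0.07026403]
slide [-0.37 -0.16  5.63] rot [ 0.0024  0.0011 -0.0017]
```

Emit:
{"fn": "carry_out", "kwargs": {"moves": [{"slide": [-0.4,-0.15,1],"rotation": [0,0,0]},{"slide": [-0.4,-0.15,2],"rotation": [0,0,0]},{"slide": [-0.4,-0.15,3.2],"rotation": [0,0,0]},{"slide": [-0.4,-0.15,4.4],"rotation": [0,0,0]},{"slide": [-0.4,-0.15,5.2],"rotation": [0,0,0]},{"slide": [-0.4,-0.15,5.8],"rotation": [0,0,0]},{"slide": [-0.4,-0.15,5.8],"rotation": [0,0,0]},{"slide": [-0.4,-0.15,5.8],"rotation": [0,0,0]}]}}

```text
time: 11.17
position: [0.637, -0.1502, 0.0099]
ee_rot: [[0.002, 1.0, -0.001], [1.0, -0.002, 0.0], [0.0, -0.001, -1.0]]
force: [-0.3, 0.1, 0.5]
gripper_width: 0.0849
finger_force: 0.0
```

Emit:
{"fn": "carry_out", "kwargs": {"moves": [{"slide": [0,0,0],"rotation": [0,0,0]},{"slide": [0,0,0],"rotation": [0,0,0]},{"slide": [0,0,0],"rotation": [0,0,0]},{"slide": [0,0,0],"rotation": [0,0,0]},{"slide": [0,0,0],"rotation": [0,0,0]},{"slide": [0,0,0],"rotation": [0,0,0]},{"slide": [0,0,0],"rotation": [0,0,0]},{"slide": [0,0,0],"rotation": [0,0,0]}], "hand": 4.4, "squeeze": 40}}

```text
time: 11.83
position: [0.6378, -0.1506, 0.0114]
ee_rot: [[0.002, 1.0, 0.001], [1.0, -0.002, -0.001], [-0.001, 0.001, -1.0]]
force: [-1.0, 1.0, 5.7]
gripper_width: 0.0485
finger_force: 41.5
```

```bash
python3 -c "
from h import *
S=snap('side','s7');s=r.sense();print(s['position'],s['force'],s['gripper_width'])
cv2.imwrite('pics/c7.png',cv2.resize(S[120:210,255:345],(600,600),interpolation=cv2.INTER_CUBIC)[:,:,::-1])"
```

```text
[ 0.63781775 -0.15054788  0.01140687] [-0.16358593  0.7381093   5.02368486] 0.04866909937324926
```

View pics/c7.png

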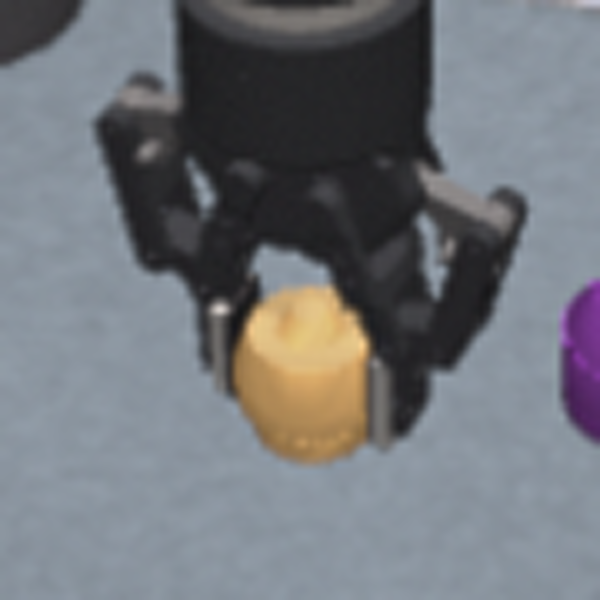

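The barrel is squarely gripped at mid-height (48.7 mm). Lift and carry it to the column.

Emit:
{"fn": "carry_out", "kwargs": {"moves": [{"slide": [0,0,-0.5],"rotation": [0,0,0]},{"slide": [0,0,-1.5],"rotation": [0,0,0]},{"slide": [0,0,-3.5],"rotation": [0,0,0]},{"slide": [0,0,-6],"rotation": [0,0,0]},{"slide": [0,0,-8.5],"rotation": [0,0,0]},{"slide": [1.5,-0.5,-11],"rotation": [0,0,0]},{"slide": [4.5,-1.6,-12.5],"rotation": [0,0,0]},{"slide": [8,-2.9,-13],"rotation": [0,0,0]}]}}

```text
time: 12.55
position: [0.6098, -0.0713, 0.1445]
ee_rot: [[0.004, 1.0, 0.005], [1.0, -0.004, -0.002], [-0.002, 0.005, -1.0]]
force: [0.2, 0.6, -0.5]
gripper_width: 0.048
finger_force: 41.5
```

Emit:
{"fn": "carry_out", "kwargs": {"moves": [{"slide": [3.8,-1.4,0],"rotation": [0,0,0]},{"slide": [7.6,-2.8,0],"rotation": [0,0,0]},{"slide": [11.4,-4.2,0],"rotation": [0,0,0]},{"slide": [15.2,-5.6,0],"rotation": [0,0,0]},{"slide": [19,-7,0],"rotation": [0,0,0]},{"slide": [22.8,-8.4,0],"rotation": [0,0,0]},{"slide": [26,-9.6,0],"rotation": [0,0,0]},{"slide": [28,-10.4,0],"rotation": [0,0,0]}]}}

```text
time: 13.22
position: [0.5034, 0.2129, 0.1413]
ee_rot: [[-0.0, 1.0, 0.001], [1.0, 0.0, 0.001], [0.001, 0.001, -1.0]]
force: [0.8, -0.2, 0.4]
gripper_width: 0.0484
finger_force: 41.4
```

```bash
python3 -c "
from h import *
s=r.sense();print(s['position'],s['gripper_width']);plan(.4746,.2841,.09)"
```

```text
[0.50341504 0.21288675 0.1412526 ] 0.04837419736437763
slide [ 7.12 -2.88  5.13] rot [ 0.0006 -0.0006  0.0001]
```

Emit:
{"fn": "carry_out", "kwargs": {"moves": [{"slide": [3,-1.2,0],"rotation": [0,0,0]},{"slide": [6,-2.4,1],"rotation": [0,0,0]},{"slide": [7.4,-3,2.2],"rotation": [0,0,0]},{"slide": [7.4,-3,3.4],"rotation": [0,0,0]},{"slide": [7.4,-3,4.6],"rotation": [0,0,0]},{"slide": [7.4,-3,5.1],"rotation": [0,0,0]},{"slide": [7.4,-3,5.1],"rotation": [0,0,0]},{"slide": [7.4,-3,5.1],"rotation": [0,0,0]}]}}

```text
time: 13.88
position: [0.4754, 0.2831, 0.0893]
ee_rot: [[0.003, 1.0, -0.0], [1.0, -0.003, -0.0], [-0.0, -0.0, -1.0]]
force: [0.3, -0.1, -0.1]
gripper_width: 0.0483
finger_force: 41.4
```

```bash
python3 -c "
from h import *
S=snap('side','s8');S=snap('side','s8');s=r.sense();print(s['position'],s['gripper_width'],s['force']);plan(.4746,.2841,.0734)
cv2.imwrite('pics/c8.png',cv2.resize(S[310:430,200:320],(600,600),interpolation=cv2.INTER_CUBIC)[:,:,::-1])"
```

```text
[0.47585282 0.28343818 0.09005213] 0.048397213616401626 [-0.82535097  0.56426402  0.33686407]
slide [ 0.07 -0.13  1.67] rot [ 0.001  -0.0001 -0.0032]
```

View pics/c8.png

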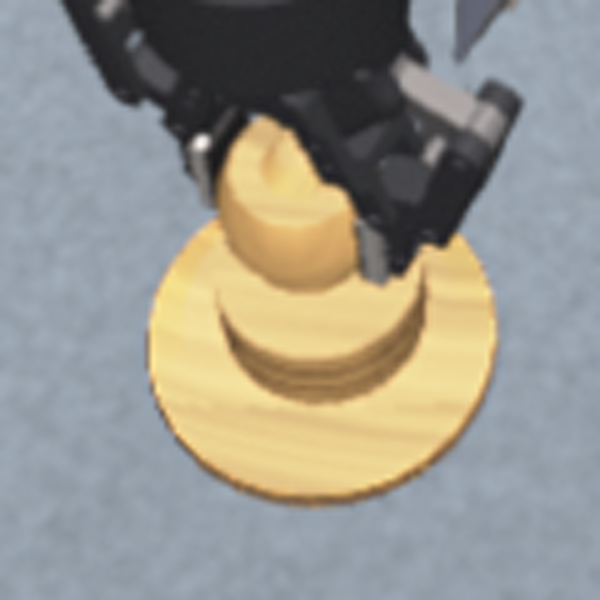

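The barrel looks slightly left in the image, so I'll check its axis against the drum's in this same view.

```bash
python3 -c "
from h import *
S=cv2.imread('pics/s8.png')
t=np.linspace(0,2*np.pi,90)
def ring(x,y,z,rad): return np.array([proj('side',(x+rad*np.cos(a),y+rad*np.sin(a),z)) for a in t])
b=.0786
for z,rad in((b,.02),(b+.015,.025),(b+.026,.025)):
    q=ring(.4748,.2872,z,rad); print(z,'left',q[:,0].min().round(1),'bottom',q[:,1].max().round(1))
print('drumtop',[f(ring(.4748,.2872,.062,.032)[:,0]).round(1) for f in(min,max)],'spigtip',proj('side',(.4748,.2872,b+.048)))
big=cv2.resize(S[320:380,235:295],(600,600),interpolation=cv2.INTER_CUBIC)
q=np.array([proj('side',(.4748,.2872,b+.048)),*ring(.4748,.2872,b,.02),*ring(.4748,.2872,b+.015,.025),*ring(.4748,.2872,b+.026,.025)])
for p in q: cv2.circle(big,tuple(int(round(v)) for v in ((p-[235,320]+.5)*10)),2,(0,0,255),-1)
cv2.imwrite('pics/c9.png',big)"
```

```text
0.0786 left 248.0 bottom 370.9
0.0936 left 243.5 bottom 369.0
0.1046 left 242.8 bottom 365.3
drumtop [np.float64(241.1), np.float64(283.6)] spigtip [258.79716645 341.97939273]
```

View pics/c9.png

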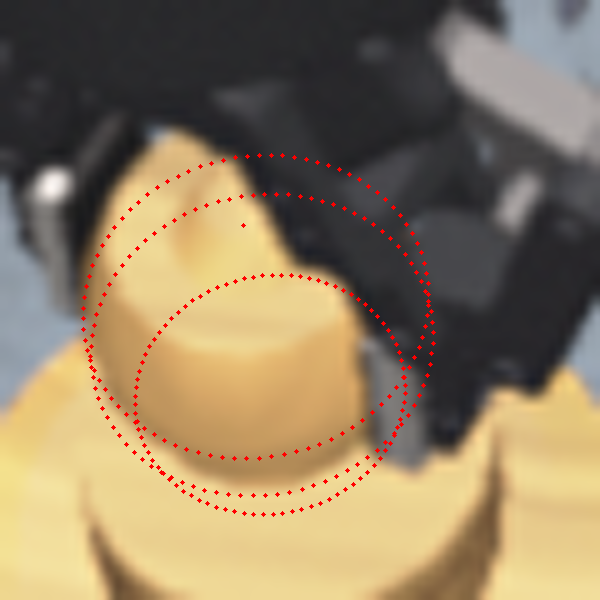

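```bash
python3 -c "
from h import *
print('drum held pred',proj('side',(.4749,.2875,.0869)),'obs 261,356')
print('barrel0 spig side at z.048/.045',onz('side',301.2,168,.048),onz('side',301.2,168,.044))
T=cv2.imread('pics/top0.png')
c=lambda u,v:cv2.resize(T[v-20:v+20,u-20:u+20],(400,400),interpolation=cv2.INTER_CUBIC)
a=np.hstack([c(388,174),c(319,268)])
cv2.imwrite('pics/c10.png',a)
print(proj('top',(.6378,-.1505,.048)),proj('top',(.6378,-.1505,.02)), onz('top',387.5,173.8,.03))
"
```

```text
drum held pred [260.86941108 356.09091945] obs 261,356
barrel0 spig side at z.048/.045 [ 0.63554263 -0.14376447  0.048     ] [ 0.63772924 -0.14771874  0.044     ]
[389.8720471  171.07754965] [387.78203129 173.64837116] [ 0.63558453 -0.14832166  0.03      ]
```

View pics/c10.png

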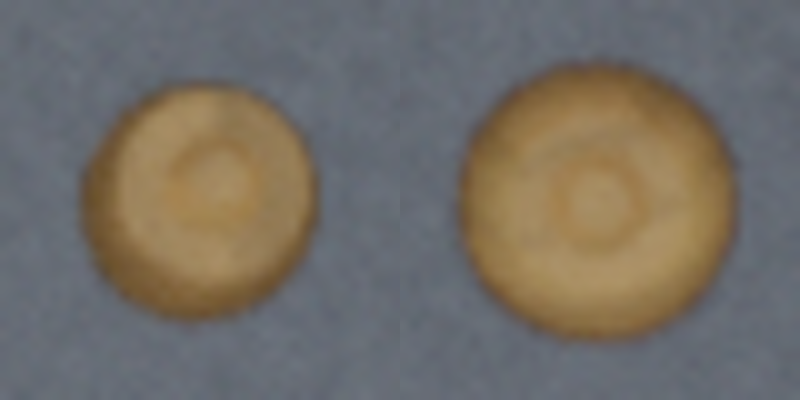

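The barrel's spigot tip at (389.8,171.0) in top matches its gripped position exactly, so any offset is small. I shift slightly and lower, watching the force.

Emit:
{"fn": "carry_out", "kwargs": {"moves": [{"slide": [0.15,-0.1,0.2],"rotation": [0,0,0]},{"slide": [0.15,-0.1,0.5],"rotation": [0,0,0]},{"slide": [0.15,-0.1,0.8],"rotation": [0,0,0]},{"slide": [0.15,-0.1,1],"rotation": [0,0,0]},{"slide": [0.15,-0.1,1.2],"rotation": [0,0,0]},{"slide": [0.15,-0.1,1.4],"rotation": [0,0,0]},{"slide": [0.15,-0.1,1.4],"rotation": [0,0,0]},{"slide": [0.15,-0.1,1.4],"rotation": [0,0,0]}]}}

```text
time: 14.65
position: [0.474, 0.2855, 0.0751]
ee_rot: [[0.002, 1.0, -0.0], [1.0, -0.002, -0.0], [-0.0, -0.0, -1.0]]
force: [-0.4, -0.3, -0.8]
gripper_width: 0.0486
finger_force: 41.4
```

Emit:
{"fn": "carry_out", "kwargs": {"moves": [{"slide": [0,0,0.1],"rotation": [0,0,0]},{"slide": [0,0,0.2],"rotation": [0,0,0]},{"slide": [0,0,0.25],"rotation": [0,0,0]},{"slide": [0,0,0.3],"rotation": [0,0,0]},{"slide": [0,0,0.3],"rotation": [0,0,0]},{"slide": [0,0,0.3],"rotation": [0,0,0]},{"slide": [0,0,0.3],"rotation": [0,0,0]},{"slide": [0,0,0.3],"rotation": [0,0,0]}]}}

```text
time: 15.32
position: [0.4742, 0.2856, 0.0734]
ee_rot: [[0.002, 1.0, 0.001], [1.0, -0.002, 0.0], [0.0, 0.001, -1.0]]
force: [-3.4, -0.3, 8.4]
gripper_width: 0.0484
finger_force: 42.1
```

Contact came exactly at the seated height of 0.0734, with negligible side force. Release and rise.

Emit:
{"fn": "carry_out", "kwargs": {"moves": [{"slide": [0,0,0],"rotation": [0,0,0]},{"slide": [0,0,0],"rotation": [0,0,0]},{"slide": [0,0,0],"rotation": [0,0,0]},{"slide": [0,0,0],"rotation": [0,0,0]},{"slide": [0,0,0],"rotation": [0,0,0]},{"slide": [0,0,0],"rotation": [0,0,0]},{"slide": [0,0,0],"rotation": [0,0,0]},{"slide": [0,0,-0.8],"rotation": [0,0,0]}], "hand": 8.5}}

```text
time: 15.98
position: [0.4731, 0.2852, 0.079]
ee_rot: [[0.002, 1.0, -0.002], [1.0, -0.002, -0.001], [-0.001, -0.002, -1.0]]
force: [-0.0, -0.4, 0.1]
gripper_width: 0.0852
finger_force: 0.0
```

Emit:
{"fn": "carry_out", "kwargs": {"moves": [{"slide": [0,0,-1.5],"rotation": [0,0,0]},{"slide": [0,0,-3],"rotation": [0,0,0]},{"slide": [0,0,-5],"rotation": [0,0,0]},{"slide": [0,0,-7],"rotation": [0,0,0]},{"slide": [-2,-0.2,-8.5],"rotation": [0,0,0]},{"slide": [-6,-0.6,-8.5],"rotation": [0,0,0]},{"slide": [-10,-1,-8.5],"rotation": [0,0,0]},{"slide": [-14,-1.4,-8.5],"rotation": [0,0,0]}]}}

```text
time: 16.65
position: [0.4596, 0.1445, 0.1663]
ee_rot: [[0.0, 1.0, 0.001], [1.0, -0.0, -0.0], [-0.0, 0.001, -1.0]]
force: [1.1, 0.1, 0.3]
gripper_width: 0.0852
finger_force: 0.0
```

```bash
python3 -c "
from h import *
S=snap('side','s11');T=snap('top','t11')
s=r.sense();print(s['position'],s['gripper_width'])
a=cv2.resize(S[310:430,200:320],(400,400),interpolation=cv2.INTER_CUBIC);b=cv2.resize(T[192:312,122:242],(400,400),interpolation=cv2.INTER_CUBIC)
cv2.imwrite('pics/c11.png',np.hstack([a,b])[:,:,::-1])
for x,y in((.4753,.2828),): print(proj('top',(x,y,.11)))
print(proj('side',(.4748,.2872,.11)),proj('side',(.4748,.2872,.102)))
for n,p,z in(('top',(319-20+19.5+.4,268-20+19.8),.052),):print(onz(n,*p,z))
plan(.4398,0.0005,.09)"
```

```text
[0.45983099 0.14131957 0.16606729] 0.08473851247589695
[170.09118731 250.8835517 ]
[259.7507496  347.95420297] [260.20015309 350.76583832]
[ 0.43989663 -0.00151581  0.052     ]
slide [-14.09  -1.91   7.62] rot [ 0.0008  0.0014 -0.007 ]
```

View pics/c11.png

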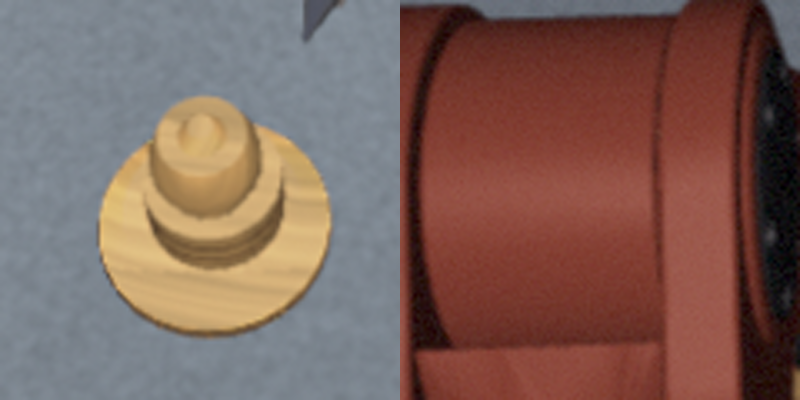

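The barrel sits upright and seated: its spigot tip at (260.6,348.4) in side is within 1 px of where it should be. Next is the bare-wood shouldered piece at (319,268). I've used all my picture views, so from here I check by numbers.

Emit:
{"fn": "carry_out", "kwargs": {"moves": [{"slide": [-3,-0.5,0],"rotation": [0,0,0]},{"slide": [-6.5,-1,0],"rotation": [0,0,0]},{"slide": [-10,-1.5,0],"rotation": [0,0,0]},{"slide": [-13,-2,1],"rotation": [0,0,-0.004]},{"slide": [-14.4,-2,3],"rotation": [0,0,-0.004]},{"slide": [-14.4,-2,5],"rotation": [0,0,-0.004]},{"slide": [-14.4,-2,7],"rotation": [0,0,-0.004]},{"slide": [-14.4,-2,7],"rotation": [0,0,-0.004]}]}}

```text
time: 17.42
position: [0.4376, 0.0021, 0.0923]
ee_rot: [[-0.001, 1.0, -0.004], [1.0, 0.001, 0.001], [0.001, -0.004, -1.0]]
force: [-0.1, -0.4, -0.8]
gripper_width: 0.0849
finger_force: 0.0
```

Emit:
{"fn": "carry_out", "kwargs": {"moves": [{"slide": [0,0,0],"rotation": [0,0,0]},{"slide": [0,0,0],"rotation": [0,0,0]},{"slide": [0,0,0],"rotation": [0,0,0]},{"slide": [0,0,0],"rotation": [0,0,0]},{"slide": [0,0,0],"rotation": [0,0,0]},{"slide": [0,0,0],"rotation": [0,0,0]},{"slide": [0,0,0],"rotation": [0,0,0]},{"slide": [0,0,0],"rotation": [0,0,0]}]}}

```text
time: 18.08
position: [0.4395, 0.0016, 0.0954]
ee_rot: [[-0.002, 1.0, 0.0], [1.0, 0.002, -0.0], [-0.0, 0.0, -1.0]]
force: [0.2, 1.1, -0.3]
gripper_width: 0.0849
finger_force: 0.0
```

```bash
python3 -c "
from h import *
s=r.sense();print(s['position']);plan(.4398,-.0005,.009)"
```

```text
[0.4395141  0.00163007 0.09538625]
slide [-0.21  0.03  8.64] rot [0.0001 0.0001 0.002 ]
```

Emit:
{"fn": "carry_out", "kwargs": {"moves": [{"slide": [-0.2,0,1.5],"rotation": [0,0,0]},{"slide": [-0.2,0,3],"rotation": [0,0,0]},{"slide": [-0.2,0,4.5],"rotation": [0,0,0]},{"slide": [-0.2,0,6],"rotation": [0,0,0]},{"slide": [-0.2,0,7.2],"rotation": [0,0,0]},{"slide": [-0.2,0,8],"rotation": [0,0,0]},{"slide": [-0.2,0,8.5],"rotation": [0,0,0]},{"slide": [-0.2,0,8.6],"rotation": [0,0,0]}]}}

```text
time: 18.75
position: [0.439, -0.0003, 0.0086]
ee_rot: [[-0.002, 1.0, -0.001], [1.0, 0.002, 0.0], [0.0, -0.001, -1.0]]
force: [-0.3, 0.1, 0.5]
gripper_width: 0.085
finger_force: 0.0
```

Emit:
{"fn": "carry_out", "kwargs": {"moves": [{"slide": [0,0,0],"rotation": [0,0,0]},{"slide": [0,0,0],"rotation": [0,0,0]},{"slide": [0,0,0],"rotation": [0,0,0]},{"slide": [0,0,0],"rotation": [0,0,0]},{"slide": [0,0,0],"rotation": [0,0,0]},{"slide": [0,0,0],"rotation": [0,0,0]},{"slide": [0,0,0],"rotation": [0,0,0]},{"slide": [0,0,0],"rotation": [0,0,0]}], "hand": 5.2, "squeeze": 40}}

```text
time: 19.42
position: [0.4403, -0.0006, 0.0104]
ee_rot: [[-0.002, 1.0, 0.002], [1.0, 0.002, -0.001], [-0.001, 0.002, -1.0]]
force: [-0.8, 0.9, 5.7]
gripper_width: 0.0566
finger_force: 43.2
```

Emit:
{"fn": "carry_out", "kwargs": {"moves": [{"slide": [0,0,-0.5],"rotation": [0,0,0]},{"slide": [0,0,-2],"rotation": [0,0,0]},{"slide": [0,0,-4],"rotation": [0,0,0]},{"slide": [0,0,-7],"rotation": [0,0,0]},{"slide": [0,0,-10],"rotation": [0,0,0]},{"slide": [0,0,-13],"rotation": [0,0,0]},{"slide": [0,0,-15],"rotation": [0,0,0]},{"slide": [0,0,-15.5],"rotation": [0,0,0]}]}}

```text
time: 20.08
position: [0.4411, -0.0009, 0.1685]
ee_rot: [[-0.002, 1.0, 0.005], [1.0, 0.002, -0.002], [-0.002, 0.005, -1.0]]
force: [0.6, -0.5, 0.5]
gripper_width: 0.0564
finger_force: 42.8
```

Gripped at 56.6 mm (58 mm piece) and lifted. Over to the column.

Emit:
{"fn": "carry_out", "kwargs": {"moves": [{"slide": [2,0.2,0],"rotation": [0,0,0]},{"slide": [6,0.7,0],"rotation": [0,0,0]},{"slide": [10,1.2,0],"rotation": [0,0,0]},{"slide": [14,1.7,0],"rotation": [0,0,0]},{"slide": [18,2.2,0],"rotation": [0,0,0]},{"slide": [22,2.7,0],"rotation": [0,0,0]},{"slide": [25,3,0],"rotation": [0,0,0]},{"slide": [27.5,3.4,0],"rotation": [0,0,0]}]}}

```text
time: 20.75
position: [0.472, 0.2772, 0.1632]
ee_rot: [[-0.004, 1.0, -0.001], [1.0, 0.004, -0.0], [-0.0, -0.001, -1.0]]
force: [0.4, -0.3, -0.6]
gripper_width: 0.0566
finger_force: 42.8
```

Emit:
{"fn": "carry_out", "kwargs": {"moves": [{"slide": [1,0,0],"rotation": [0,0,-0.004]},{"slide": [1,0,0.5],"rotation": [0,0,-0.004]},{"slide": [1,0,1.5],"rotation": [0,0,-0.004]},{"slide": [1,0,2.5],"rotation": [0,0,-0.004]},{"slide": [1,0,3.2],"rotation": [0,0,-0.004]},{"slide": [1,0,3.6],"rotation": [0,0,-0.004]},{"slide": [1,0,3.6],"rotation": [0,0,-0.004]},{"slide": [1,0,3.6],"rotation": [0,0,-0.004]}]}}

```text
time: 21.42
position: [0.4729, 0.2841, 0.1281]
ee_rot: [[-0.005, 1.0, -0.0], [1.0, 0.005, -0.0], [-0.0, -0.0, -1.0]]
force: [-0.6, 0.5, -0.4]
gripper_width: 0.0567
finger_force: 42.8
```

```bash
python3 -c "
from h import *
S=snap('side','s12');S=snap('side','s12')
s=r.sense();print(s['position'],s['gripper_width'],s['force']);plan(.4745,.285,.1124)"
```

```text
[0.47328419 0.28447547 0.12879756] 0.05630148298958452 [ 1.13826241  0.27237345 -0.63930674]
slide [0.05 0.12 1.64] rot [ 0.0008 -0.0001  0.0055]
```

Emit:
{"fn": "carry_out", "kwargs": {"moves": [{"slide": [0.05,0.1,0.2],"rotation": [0,0,0.005]},{"slide": [0.05,0.1,0.4],"rotation": [0,0,0.005]},{"slide": [0.05,0.1,0.7],"rotation": [0,0,0.005]},{"slide": [0.05,0.1,0.9],"rotation": [0,0,0.005]},{"slide": [0.05,0.1,1.1],"rotation": [0,0,0.005]},{"slide": [0.05,0.1,1.3],"rotation": [0,0,0.005]},{"slide": [0.05,0.1,1.4],"rotation": [0,0,0.005]},{"slide": [0.05,0.1,1.4],"rotation": [0,0,0.005]}]}}

```text
time: 22.18
position: [0.4737, 0.2851, 0.1139]
ee_rot: [[-0.001, 1.0, -0.0], [1.0, 0.001, -0.0], [-0.0, -0.0, -1.0]]
force: [0.0, 0.6, -0.2]
gripper_width: 0.0567
finger_force: 42.8
```

Emit:
{"fn": "carry_out", "kwargs": {"moves": [{"slide": [0,0,0.1],"rotation": [0,0,0]},{"slide": [0,0,0.15],"rotation": [0,0,0]},{"slide": [0,0,0.2],"rotation": [0,0,0]},{"slide": [0,0,0.25],"rotation": [0,0,0]},{"slide": [0,0,0.3],"rotation": [0,0,0]},{"slide": [0,0,0.35],"rotation": [0,0,0]},{"slide": [0,0,0.35],"rotation": [0,0,0]},{"slide": [0,0,0.35],"rotation": [0,0,0]}]}}

```text
time: 22.85
position: [0.4741, 0.2853, 0.1124]
ee_rot: [[-0.001, 1.0, 0.001], [1.0, 0.001, 0.0], [0.0, 0.001, -1.0]]
force: [-5.0, -1.7, 11.3]
gripper_width: 0.0571
finger_force: 44.2
```

Seated at exactly 0.1124. Release, rise and head for the cup.

Emit:
{"fn": "carry_out", "kwargs": {"moves": [{"slide": [0,0,0],"rotation": [0,0,0]},{"slide": [0,0,0],"rotation": [0,0,0]},{"slide": [0,0,0],"rotation": [0,0,0]},{"slide": [0,0,0],"rotation": [0,0,0]},{"slide": [0,0,0],"rotation": [0,0,0]},{"slide": [0,0,0],"rotation": [0,0,0]},{"slide": [0,0,0],"rotation": [0,0,0]},{"slide": [0,0,-0.8],"rotation": [0,0,0]}], "hand": 8.5}}

```text
time: 23.52
position: [0.473, 0.2849, 0.1175]
ee_rot: [[-0.001, 1.0, -0.002], [1.0, 0.001, -0.001], [-0.001, -0.002, -1.0]]
force: [0.3, -0.2, 0.5]
gripper_width: 0.0846
finger_force: 0.0
```

Emit:
{"fn": "carry_out", "kwargs": {"moves": [{"slide": [0,0,-1.5],"rotation": [0,0,0]},{"slide": [0,0,-3],"rotation": [0,0,0]},{"slide": [0,0,-5],"rotation": [0,0,0]},{"slide": [0,0,-7],"rotation": [0,0,0]},{"slide": [-1,0,-8],"rotation": [0,0,0]},{"slide": [-5,0,-8],"rotation": [0,0,0]},{"slide": [-9,0,-8],"rotation": [0,0,0]},{"slide": [-13,0,-8],"rotation": [0,0,0]}]}}

```text
time: 24.18
position: [0.4737, 0.1536, 0.199]
ee_rot: [[-0.003, 1.0, 0.001], [1.0, 0.003, -0.0], [-0.0, 0.001, -1.0]]
force: [1.2, -0.2, -1.2]
gripper_width: 0.0852
finger_force: 0.0
```

```bash
python3 -c "
from h import *
S=snap('side','s13');s=r.sense();print(s['position'])
T=cv2.imread('pics/side0.png')[:,:,::-1].copy()
for b in blobs('side',S):
  if 200<b[0]<320 and b[1]>330: print(np.round(b[:3],1),b[3])
t=np.linspace(0,2*np.pi,90)
def ring(z,rad): return np.array([proj('side',(.4748+rad*np.cos(a),.2872+rad*np.sin(a),z)) for a in t])
q=np.vstack([ring(.132,.029),ring(.146,.018),ring(.154,.006)]); print('pred min u',q[:,0].min(),'top v',q[:,1].min(),'max u',q[:,0].max())
plan(.4675,-.295,.14)"
```

```text
[0.47416369 0.14751503 0.19888565]
[ 262.8  368.8 4567.5] (230, 322, 69, 89)
pred min u 237.87557172107694 top v 322.55613687902536 max u 279.06039378594085
slide [-44.23  -0.58   6.04] rot [-0.      0.0033 -0.0019]
```

The column's top row is 322 (predicted 322.6), so the shouldered piece is seated. Now to the cup.

Emit:
{"fn": "carry_out", "kwargs": {"moves": [{"slide": [-4,0,0],"rotation": [0,0,0]},{"slide": [-8,0,0],"rotation": [0,0,0]},{"slide": [-12,0,0],"rotation": [0,0,0]},{"slide": [-16,0,0],"rotation": [0,0,0]},{"slide": [-20,0,0],"rotation": [0,0,0]},{"slide": [-24,0,0],"rotation": [0,0,0]},{"slide": [-28,0,0],"rotation": [0,0,0]},{"slide": [-32,0,0],"rotation": [0,0,0]}]}}

```text
time: 24.9
position: [0.4735, -0.1672, 0.199]
ee_rot: [[-0.001, 1.0, 0.0], [1.0, 0.001, -0.0], [-0.0, 0.0, -1.0]]
force: [0.9, -0.2, 0.6]
gripper_width: 0.0851
finger_force: 0.0
```

Emit:
{"fn": "carry_out", "kwargs": {"moves": [{"slide": [-4,-0.2,0],"rotation": [0,0,0]},{"slide": [-8,-0.4,1],"rotation": [0,0,0]},{"slide": [-11,-0.6,3],"rotation": [0,0,0]},{"slide": [-13,-0.6,5],"rotation": [0,0,0]},{"slide": [-13,-0.6,7],"rotation": [0,0,0]},{"slide": [-13,-0.6,9],"rotation": [0,0,0]},{"slide": [-13,-0.6,10],"rotation": [0,0,0]},{"slide": [-13,-0.6,10],"rotation": [0,0,0]}]}}

```text
time: 25.57
position: [0.4669, -0.2939, 0.0963]
ee_rot: [[-0.001, 1.0, -0.003], [1.0, 0.001, 0.003], [0.003, -0.003, -1.0]]
force: [-0.3, 0.7, 0.7]
gripper_width: 0.0847
finger_force: 0.0
```

Emit:
{"fn": "carry_out", "kwargs": {"moves": [{"slide": [0,0,0],"rotation": [0,0,0]},{"slide": [0,0,0],"rotation": [0,0,0]},{"slide": [0,0,0],"rotation": [0,0,0]},{"slide": [0,0,0],"rotation": [0,0,0]},{"slide": [0,0,0],"rotation": [0,0,0]},{"slide": [0,0,0],"rotation": [0,0,0]},{"slide": [0,0,0],"rotation": [0,0,0]},{"slide": [0,0,0],"rotation": [0,0,0]}]}}

```text
time: 26.23
position: [0.4686, -0.2948, 0.0989]
ee_rot: [[-0.001, 1.0, 0.0], [1.0, 0.001, -0.0], [-0.0, 0.0, -1.0]]
force: [0.3, 0.0, -0.8]
gripper_width: 0.085
finger_force: 0.0
```

```bash
python3 -c "
from h import *
s=r.sense();print(s['position']);plan(.4675,-.295,.024)
# cup hole (dark) in top0
T=cv2.imread('pics/top0.png'); g=cv2.GaussianBlur(T[238:268,444:476,2],(3,3),0)
h=cv2.cvtColor(T,cv2.COLOR_BGR2HSV)[238:268,444:476]
print(g[:, ::2][::2])"
```

```text
[ 0.46855672 -0.29481066  0.09890495]
slide [-0.02 -0.11  7.49] rot [0.0001 0.0002 0.0011]
[[ 99  98 100 102  99 100 101 101 100  98 100 101 100 100 101 102]
 [ 98  99 102 102  99 101 102 103 103  99 100 103 101 101 101 102]
 [ 99 100 101 100  98 100 106 118 126 123 112 108 101 101 102 105]
 [102 102  98  94  89 113 142 152 154 154 152 142 117 104 103 103]
 [102 102  93  78 114 153 158 155 150 148 152 156 146 119 102 102]
 [103 100  88  93 155 168 162 146 131 112 116 145 153 139 109 102]
 [102  96  87 119 167 168 152 141 140 126  95 112 149 150 120 103]
 [ 98  87  86 133 167 162 143 140 141 139 107  94 146 160 132 105]
 [ 95  85  87 130 161 160 142 140 141 140 108  89 148 165 137 104]
 [ 97  90  88 115 158 158 145 141 140 135  99 105 161 166 132 104]
 [100  95  92 101 151 163 157 145 137 117 100 141 165 157 118 102]
 [101  99 100  95 118 156 162 161 148 140 149 158 157 134 105 103]
 [102 101 101  92  91 121 147 161 163 163 162 156 129 106 102 102]
 [102 101 101 100  98 101 106 128 135 137 135 120 105 101 105 103]
 [101 100  99 100 100 100 101 104 101 103 102 100 101 103 105 105]]
```

Cup rim and hole edges put its axis at y≈-0.293. Descend with a 2 mm correction.

Emit:
{"fn": "carry_out", "kwargs": {"moves": [{"slide": [0.2,-0.1,1.2],"rotation": [0,0,0]},{"slide": [0.2,-0.1,2.4],"rotation": [0,0,0]},{"slide": [0.2,-0.1,3.6],"rotation": [0,0,0]},{"slide": [0.2,-0.1,4.8],"rotation": [0,0,0]},{"slide": [0.2,-0.1,6],"rotation": [0,0,0]},{"slide": [0.2,-0.1,7],"rotation": [0,0,0]},{"slide": [0.2,-0.1,7.3],"rotation": [0,0,0]},{"slide": [0.2,-0.1,7.3],"rotation": [0,0,0]}]}}

```text
time: 26.9
position: [0.4669, -0.2922, 0.0244]
ee_rot: [[-0.001, 1.0, -0.001], [1.0, 0.001, 0.001], [0.001, -0.001, -1.0]]
force: [0.1, -0.3, -1.1]
gripper_width: 0.0849
finger_force: 0.0
```

Emit:
{"fn": "carry_out", "kwargs": {"moves": [{"slide": [0,0,0],"rotation": [0,0,0]},{"slide": [0,0,0],"rotation": [0,0,0]},{"slide": [0,0,0],"rotation": [0,0,0]},{"slide": [0,0,0],"rotation": [0,0,0]},{"slide": [0,0,0],"rotation": [0,0,0]},{"slide": [0,0,0],"rotation": [0,0,0]},{"slide": [0,0,0],"rotation": [0,0,0]},{"slide": [0,0,0],"rotation": [0,0,0]}], "hand": 4, "squeeze": 40}}

```text
time: 27.57
position: [0.468, -0.2934, 0.0269]
ee_rot: [[-0.001, 1.0, 0.001], [1.0, 0.001, -0.001], [-0.001, 0.001, -1.0]]
force: [-0.2, 0.2, 6.8]
gripper_width: 0.0453
finger_force: 41.2
```

Emit:
{"fn": "carry_out", "kwargs": {"moves": [{"slide": [0,0,-0.5],"rotation": [0,0,0]},{"slide": [0,0,-2],"rotation": [0,0,0]},{"slide": [0,0,-5],"rotation": [0,0,0]},{"slide": [0,0,-8],"rotation": [0,0,0]},{"slide": [0,0,-11],"rotation": [0,0,0]},{"slide": [0,0,-14],"rotation": [0,0,0]},{"slide": [0,0,-17],"rotation": [0,0,0]},{"slide": [0,0,-18],"rotation": [0,0,0]}]}}

```text
time: 28.23
position: [0.4685, -0.2939, 0.211]
ee_rot: [[-0.001, 1.0, 0.004], [1.0, 0.001, -0.004], [-0.004, 0.004, -1.0]]
force: [0.4, -0.4, 0.2]
gripper_width: 0.045
finger_force: 41.0
```

Emit:
{"fn": "carry_out", "kwargs": {"moves": [{"slide": [2,0,0],"rotation": [0,0,0]},{"slide": [6,0,0],"rotation": [0,0,0]},{"slide": [10,0,0],"rotation": [0,0,0]},{"slide": [14,0.1,0],"rotation": [0,0,0]},{"slide": [18,0.2,0],"rotation": [0,0,0]},{"slide": [22,0.3,0],"rotation": [0,0,0]},{"slide": [26,0.4,0],"rotation": [0,0,0]},{"slide": [30,0.4,0],"rotation": [0,0,0]}]}}

```text
time: 28.9
position: [0.4707, 0.0091, 0.2056]
ee_rot: [[-0.001, 1.0, 0.0], [1.0, 0.001, -0.0], [-0.0, 0.0, -1.0]]
force: [1.2, -0.3, -0.3]
gripper_width: 0.0454
finger_force: 41.0
```

Emit:
{"fn": "carry_out", "kwargs": {"moves": [{"slide": [4,0,0],"rotation": [0,0,0]},{"slide": [8,0,0],"rotation": [0,0,0]},{"slide": [12,0.1,0],"rotation": [0,0,0]},{"slide": [16,0.2,0],"rotation": [0,0,0]},{"slide": [20,0.2,0],"rotation": [0,0,0]},{"slide": [23.5,0.3,0],"rotation": [0,0,0]},{"slide": [26,0.3,0],"rotation": [0,0,0]},{"slide": [27.8,0.3,0],"rotation": [0,0,0]}]}}

```text
time: 29.57
position: [0.4731, 0.2877, 0.2052]
ee_rot: [[-0.003, 1.0, -0.001], [1.0, 0.003, 0.0], [0.0, -0.001, -1.0]]
force: [0.5, -0.2, -0.6]
gripper_width: 0.0452
finger_force: 41.0
```

Emit:
{"fn": "carry_out", "kwargs": {"moves": [{"slide": [0,0,0],"rotation": [0,0,0]},{"slide": [0,0,0],"rotation": [0,0,0]},{"slide": [0,0,0.5],"rotation": [0,0,0]},{"slide": [0,0,1],"rotation": [0,0,0]},{"slide": [0,0,1.5],"rotation": [0,0,0]},{"slide": [0,0,2],"rotation": [0,0,0]},{"slide": [0,0,2],"rotation": [0,0,0]},{"slide": [0,0,2],"rotation": [0,0,0]}]}}

```text
time: 30.23
position: [0.4737, 0.2847, 0.1852]
ee_rot: [[-0.0, 1.0, -0.001], [1.0, 0.0, -0.0], [-0.0, -0.001, -1.0]]
force: [0.2, 0.3, -0.6]
gripper_width: 0.0453
finger_force: 41.0
```

```bash
python3 -c "
from h import *
S=snap('side','s14');S=snap('side','s14')
s=r.sense();print(s['position'],s['gripper_width'],s['force']);plan(.4743,.285,.1727)
print(proj('side',(.4748,.2872,.154)))
for b in blobs('side',S):
  if 180<b[0]<330 and b[1]>280: print(np.round(b[:3],1),b[3])
"
```

```text
[0.4740155  0.28502888 0.1859315 ] 0.04531240432850407 [-0.11983043 -0.89154693 -1.55878645]
slide [-0.    0.03  1.32] rot [0.0002 0.     0.0007]
[257.15808951 331.68141106]
[ 260.1  360.5 5475.5] (230, 296, 69, 115)
```

Aligned, 13 mm above the seat. Lower gently.

Emit:
{"fn": "carry_out", "kwargs": {"moves": [{"slide": [0,0,0.2],"rotation": [0,0,0]},{"slide": [0,0,0.4],"rotation": [0,0,0]},{"slide": [0,0,0.6],"rotation": [0,0,0]},{"slide": [0,0,0.8],"rotation": [0,0,0]},{"slide": [0,0,1],"rotation": [0,0,0]},{"slide": [0,0,1.15],"rotation": [0,0,0]},{"slide": [0,0,1.15],"rotation": [0,0,0]},{"slide": [0,0,1.15],"rotation": [0,0,0]}]}}

```text
time: 31.0
position: [0.4738, 0.2852, 0.1741]
ee_rot: [[-0.001, 1.0, -0.0], [1.0, 0.001, -0.0], [-0.0, -0.0, -1.0]]
force: [0.1, -0.7, -1.2]
gripper_width: 0.0456
finger_force: 41.0
```

Emit:
{"fn": "carry_out", "kwargs": {"moves": [{"slide": [0,0,0.05],"rotation": [0,0,0]},{"slide": [0,0,0.1],"rotation": [0,0,0]},{"slide": [0,0,0.15],"rotation": [0,0,0]},{"slide": [0,0,0.2],"rotation": [0,0,0]},{"slide": [0,0,0.25],"rotation": [0,0,0]},{"slide": [0,0,0.3],"rotation": [0,0,0]},{"slide": [0,0,0.3],"rotation": [0,0,0]},{"slide": [0,0,0.3],"rotation": [0,0,0]}]}}

```text
time: 31.67
position: [0.4743, 0.2854, 0.1728]
ee_rot: [[-0.001, 1.0, 0.002], [1.0, 0.001, 0.001], [0.001, 0.002, -1.0]]
force: [-3.0, 0.1, 10.9]
gripper_width: 0.0452
finger_force: 42.0
```

Seated at 0.1728. Release and back off.

Emit:
{"fn": "carry_out", "kwargs": {"moves": [{"slide": [0,0,0],"rotation": [0,0,0]},{"slide": [0,0,0],"rotation": [0,0,0]},{"slide": [0,0,0],"rotation": [0,0,0]},{"slide": [0,0,0],"rotation": [0,0,0]},{"slide": [0,0,0],"rotation": [0,0,0]},{"slide": [0,0,0],"rotation": [0,0,0]},{"slide": [0,0,0],"rotation": [0,0,0]},{"slide": [0,0,-0.8],"rotation": [0,0,0]}], "hand": 8.5}}

```text
time: 32.33
position: [0.4731, 0.2849, 0.1779]
ee_rot: [[-0.001, 1.0, -0.002], [1.0, 0.001, -0.001], [-0.001, -0.002, -1.0]]
force: [0.1, -0.2, -0.7]
gripper_width: 0.0853
finger_force: 0.0
```

Emit:
{"fn": "carry_out", "kwargs": {"moves": [{"slide": [0,0,-1.5],"rotation": [0,0,0]},{"slide": [0,0,-3],"rotation": [0,0,0]},{"slide": [0,0,-5],"rotation": [0,0,0]},{"slide": [0,0,-7],"rotation": [0,0,0]},{"slide": [0,0,-8],"rotation": [0,0,0]},{"slide": [-4,0,-8],"rotation": [0,0,0]},{"slide": [-8,0,-8],"rotation": [0,0,0]},{"slide": [-12,0,-8],"rotation": [0,0,0]}]}}

```text
time: 33.0
position: [0.4738, 0.1644, 0.2595]
ee_rot: [[-0.003, 1.0, 0.0], [1.0, 0.003, -0.0], [-0.0, 0.0, -1.0]]
force: [1.3, -0.2, 0.7]
gripper_width: 0.085
finger_force: 0.0
```

Emit:
{"fn": "carry_out", "kwargs": {"moves": [{"slide": [-4,0,0],"rotation": [0,0,0]},{"slide": [-8,0,0],"rotation": [0,0,0]},{"slide": [-10,0,0],"rotation": [0,0,0]},{"slide": [-10,0,0],"rotation": [0,0,0]},{"slide": [-10,0,0],"rotation": [0,0,0]},{"slide": [-10,0,0],"rotation": [0,0,0]},{"slide": [-10,0,0],"rotation": [0,0,0]},{"slide": [-10,0,0],"rotation": [0,0,0]}]}}

```text
time: 33.67
position: [0.4741, 0.0662, 0.2593]
ee_rot: [[-0.003, 1.0, -0.0], [1.0, 0.003, 0.0], [0.0, -0.0, -1.0]]
force: [-0.0, 0.8, -0.1]
gripper_width: 0.0851
finger_force: 0.0
```

```bash
python3 -c "
from h import *
S=snap('side','s15')
for b in blobs('side',S):
  if 180<b[0]<330 and b[1]>270: print(np.round(b[:3],1),b[3])
t=np.linspace(0,2*np.pi,90)
q=np.array([proj('side',(.4748+.023*np.cos(a),.2872+.023*np.sin(a),.196)) for a in t]); print('pred rim u',q[:,0].min(),q[:,0].max(),'v',q[:,1].min())
h=cv2.cvtColor(S,cv2.COLOR_RGB2HSV); m=(h[:,:,0]>8)&(h[:,:,0]<28)&(h[:,:,1]>70)&(h[:,:,2]>60)
for v in range(290,345,6): x=np.where(m[v,200:320])[0]+200; print(v,x.min() if len(x) else 0,x.max() if len(x) else 0)
A=cv2.imread('pics/side0.png')[:,:,::-1]; d=np.abs(A.astype(int)-S)[205:250,260:306].max(2); print('tin diff',(d>40).sum()); print(r.sense()['position'])"
```

```text
[ 261.3  360.8 5480.5] (230, 302, 69, 109)
pred rim u 237.0553616073879 271.8776878559148 v 300.4350581556252
290 0 0
296 304 307
302 251 260
308 241 269
314 238 271
320 238 271
326 240 272
332 241 277
338 239 279
344 239 279
tin diff 0
[0.47409889 0.06608707 0.25927718]
```

The cup rim spans 238–271 px (predicted 237–272), the column is upright and the tin hasn't moved. Handing in.

```bash
python3 -c "
from cell import r
print(r.sign_off())"
```

```text
the job is handed in; nothing more can be done
None
```

The lamp column is standing on its foot: drum, barrel, shouldered piece and cup, each seated and let go in that order; the wax tin hasn't moved, and the job was handed in at about 34 s.

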